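# Check the loaf in the tilted serving pan

### The job

Check the hot lunch: slide the steel cover of the tilted pan all the way off the loaf, then take the thermometer from its mat, press its spring head gently and squarely on the middle of the loaf until the head is pushed in about halfway, and hold it steady there for two seconds. Then set the thermometer gently back upright on its mat, let go, and slide the cover fully shut again. Do not jolt the pan out of its tilt and leave the other things on the table alone.

Things in the scene. Friction and masses are not known exactly. Their poses are not given: they have to be found in the camera images.
- stand: Fixed dark steel stand, base plate 230 x 372 x 12 mm with an upright at each end. Origin: centre of its underside on the table; x away from the robot at yaw 0, y along the pan's length. It carries the pan and its cover; a divider splits the pan: loaf in the +y half, sausages in the -y half.
- pan (a joint): Tilt of the pan on the stand (rad), 0 level, grows as its open top leans towards the stand's -x side (the robot). The hinge lies along the stand's y axis, 115 mm above the table. Stiff friction hinge. Aluminium pan 200 (across) x 320 mm (along y), 75 mm deep, rim 30 mm above the hinge axis along the pan's own z.
- aim (a point): Point in the pan's rim plane straight over the loaf's middle, 78 mm along +y from the pan's middle. Its axes tilt with the pan: z squarely out of it, y along it. The loaf is a brown block 104 x 116 mm, its flat top parallel to the rim plane and anywhere from 8 to 28 mm below it (loaves differ: find it by touch).
- cover (a joint): Slide of the flat steel cover (212 x 156 mm, 3 mm thick, top face 4 mm above the rim plane) in m: 0 shut over the loaf, 0.154 fully open over the sausages; it moves along the pan's -y direction. About 2 N to slide; stays where it is left.
- tab (a point): Centre of the top of the black tab on the cover, moves with it; the tab is 60 mm (along the pan's x) x 14 mm (along y), and stands 36 mm above the cover's top face. Push it sideways with closed fingers.
- thermometer: Surface thermometer, about 126 mm tall, 0.22 kg, standing upright on its round steel head. Origin: centre of the head's flat face when the head is out; z points up the handle. Head 56 mm across, 10 mm thick; black collar 46 mm across from 26 to 50 mm; square grey handle 34 x 34 mm from 50 to 126 mm, its faces square to the body's x and y.
- head (a joint): How far the thermometer's spring head is pushed in along its z (m): 0 out, 0.012 fully in. It starts to move at 3 N, halfway takes 6 N, fully in 9 N.
- mat: Black rubber mat 130 x 130 x 4 mm, fixed on the table, on which the thermometer stands. Origin: centre of its underside.
- squeeze_bottle: Dark red squeeze bottle, 62 mm across, 170 mm tall; bystander. Origin: centre of its underside.
- jar: Amber jar, 68 mm across, 90 mm tall; bystander. Origin: centre of its underside.
- cup: Clear cup, 78 mm across the rim, 110 mm tall; bystander. Origin: centre of its underside.
- shaker: Steel shaker, 40 mm across, 80 mm tall; bystander. Origin: centre of its underside.
- tongs: Steel tongs lying flat, about 255 x 58 x 18 mm, long along own x; bystander. Origin: middle, on the table.
There are look-alikes about, which are no part of the job. What is meant by the mat is not green, and is the smaller of those in its own colour.

How it is judged (in metres and radians):
On the way, in this order (a step that is already met when the one before it is completed fails the run):
1. the cover is slid fully off the loaf (value of joint cover above 0.14 m), for 0.2 s.
2. with the cover off, the thermometer's head is pressed squarely on the middle of the loaf (within 20 mm each way and 0.12 rad), pushed in 2.5 to 10 mm, and held steady for 1.5 s (value of joint cover above 0.13 m and value of joint head between 0.0025 and 0.01 m and x of thermometer in the frame of aim between -0.02 and 0.02 m and y of thermometer in the frame of aim between -0.02 and 0.02 m and angle between the z axis of thermometer and the z axis of aim, either way round below 0.12 rad and contact force between thermometer and stand above 1.5 N and z of thermometer in the frame of aim below 0 m and linear speed of thermometer below 0.02 m/s), for 1.5 s.
At the end, for the whole second after the job is handed in: The thermometer stands released, upright (within 0.1 rad) and at rest on its mat (its axis within 35 mm of the mat's centre), the cover is shut over the loaf (within 12 mm), and the pan has kept its tilt (the point over the loaf moved less than 20 mm) (value of joint cover below 0.012 m and horizontal distance between thermometer and mat below 0.035 m and angle between thermometer's own z axis and vertical below 0.1 rad and z of thermometer in the frame of mat below 0.012 m and height (world z) of thermometer above -0.005 m and linear speed of thermometer below 0.02 m/s and distance of aim from where it was at the start of the episode below 0.02 m); the robot touches nothing.
It fails at once if the thermometer is rammed into the pan, cover or loaf with more than 20 N (contact force between thermometer and stand above 20 N).
It fails at once if the thermometer is dropped or jammed on its mat with more than 20 N (contact force between thermometer and mat above 20 N).
It fails at once if the pan is jolted out of its tilt by more than 20 mm at the loaf (distance of aim from where it was at the start of the episode above 0.02 m).
It fails at once if a bystander is moved more than 40 mm (distance of any of squeeze_bottle, jar, cup, shaker, tongs from where it was at the start of the episode above 0.04 m).
It also fails if it takes over 72 s, if anything falls off the work surface, if the arm or the gripper's body presses on something with over 40 N, if the wrist force passes 120 N, or if a joint passes its speed limit or range.

### The arm

A 6-joint arm with a two-finger parallel gripper is mounted at the origin on the work surface. World frame = base frame: x ahead of the robot, y to its left, z up, the work surface at z = 0. Lengths are in mm, angles in rad, forces in N, time in s.
With the tool pointing down it reaches from about 425 to 925 mm from the base axis. Payload 12.5 kg.
Tool frame: the origin (TCP) lies midway between the tips of the shut fingers; the grasp point (between the pads) lies 19 mm behind it; z points along the fingers, y is the line along which they close (so a half turn about z gives the same grasp; the last joint's range is limited). The gripper opens to 85 mm and grips with 20 to 120 N. Pads are 22 mm wide; open, the fingers measure 114 mm over their backs; the gripper's body (76 mm by 85 mm) begins 54 mm behind the grasp point. The pads swing forward as they close: fully open they stand 13 mm farther back than shut.
Start: joints at [-1.239, 0.491, 1.559, -0, 1.092, -0.106], TCP at [264.991, -566.061, 231.327] pointing down, gripper open.
Joint ranges: [-3.1, 3.1], [-0.84, 2.19], [0.05, 2.79], [-1.13, 4.28], [0.06, 2.93], [-2.69, 2.69]. Speed limits (rad/s): [2.22, 2.22, 2.79, 3.14, 3.14, 3.14].

### API

Orientations are given as [roll, pitch, yaw] about the fixed x, y, z axes, in that order (R = Rz(yaw) Ry(pitch) Rx(roll)).
In Python, from rig import * gives the robot as it stands. The module is installed in compiled form; this text tells all that it offers.
- The arm moves only by the tool send_rows, never from a script. Its argument "plan" is a list of rows, each an object of numbers: "tx", "ty", "tz": the shift along the tool's x, y, z in mm; "rx", "ry", "rz": the turn, a rotation vector about the tool's x, y, z in rad. A call has 1 to 12 rows; each row shifts and turns the commanded pose from where the row before left it, along the tool's axes as they then stand; what a row does not reach is not made up. A row lasts 1/8 s, in which the tool goes at most 62.5 mm and 10.7 degrees, less where a joint would pass 70% of its speed; a pose out of reach is approached as far as the arm can. A call is refused whole if a number of a shift passes 62.5 or a number of a turn 0.188, either way. A call with a gripper value outside its range is refused whole. "jaw" is the opening, from -1 (shut) to 1 (fully open), set as the call begins (left out, the last holds). The fingers move at their own pace and stop on an object; "squeeze" is the grip in N (left out, the last holds). Time passes only in rows, so rows that do not move let the fingers close. It gives the time, the measured TCP pose, the force, the opening and the grip force at its end, in the units of the state.
- sense(): the state, without advancing time (a new reading comes with each control period).
- get_image(name): name is "scene" or "top" or "wrist"; returns (picture, depth): 400x640x3 uint8, blue, green, red; 400x640 float32, mm along the optical axis (not along the pixel's ray), 0 where there is no reading.
- get_calibration(name): a dict with "vfov" (degrees; the focal length in pixels is half the picture's height over the tangent of half this angle, whatever the lens; pixels are square), "cx", "cy" (the principal point, pixels), "eye" and "rotation" of the camera in the world. Camera axes: x right, y down, z forward; pixel columns grow to the right and rows downward; lengths in mm; the calibration is good to about 2 mm. A picture is of the moment at which its call begins: read the wrist's pose just before it. get_calibration takes no time and is no camera call; for the wrist camera it gives the pose at the moment of the call.
- job_done(): hands the job in; it is judged then, once.
The state is a dict: "time_s": time; "joints": joint angles; "qd": joint speeds; "joint_efforts": joint torques, N m; "tool_pos": TCP position; "orientation": TCP orientation; "ft_force": force on the tool from outside, world axes, zero at the start; "torque": the same for the moment, N m; "grip_width": finger opening in mm; "gripper_force": force on a finger pad.
Only numpy, scipy, OpenCV 4.12 (cv2) and the standard library are available. Lean on these libraries where they do the work, as an engineer would, in place of code of your own. Each camera call takes 0.05 s, during which the arm holds its last target. There are 200 camera calls.

## Working session

There is one attempt and no reset: what is moved stays moved. The work goes in short steps, Python scripts to look and compute and a tool call to move; the robot and the scene stay as the last step left them, time stands still between calls to the robot, and variables do not carry over. Pictures are saved under pics/ and viewed, at most 10 in all, crops included, and the job is handed in when it is done.

Besides the shell and the picture viewer there is one more tool, called in YAML: its name, and indented under it one key for each argument. send_rows: Moves the arm, as the interface text tells. Its arguments: {"type":"object","properties":{"plan":{"type":"array","items":{"type":"object","properties":{"tx":{"type":"number"},"ty":{"type":"number"},"tz":{"type":"number"},"rx":{"type":"number"},"ry":{"type":"number"},"rz":{"type":"number"}}}},"jaw":{"type":"number"},"squeeze":{"type":"number"}},"required":["plan"]}

```bash
mkdir -p pics; cat > h.py <<'E'
from rig import *
import numpy as np, cv2
from scipy.spatial.transform import Rotation as Ro
def cloud(name):
    c=get_calibration(name); im,d=get_image(name)
    f=200/np.tan(np.radians(c["vfov"])/2)
    v,u=np.mgrid[0:400,0:640]
    p=np.stack([(u-c["cx"])/f*d,(v-c["cy"])/f*d,d],-1)
    P=p@np.array(c["rotation"]).T+np.array(c["eye"])
    P[d==0]=np.nan
    return im,P,d
E
python3 - <<'E'
from h import *
print(sense())
for n in("scene","top"):
    c=get_calibration(n);print(n,c)
    im,P,d=cloud(n);cv2.imwrite(f"pics/{n}0.png",im);np.savez(f"{n}0.npz",im=im,P=P)
    print((d==0).mean())
E
```

```text
{'time_s': 0.0, 'joints': array([-1.23862761e+00,  4.91555102e-01,  1.55948856e+00,  3.48513969e-06,
        1.09172505e+00, -1.05622494e-01]), 'qd': array([ 0.00021749,  0.00075081, -0.00047206,  0.00042415,  0.00203664,
       -0.00056979]), 'joint_efforts': array([-3.94992734e-03, -6.18454456e+01, -2.61595488e+01, -2.70435721e-04,
        4.13607282e-03, -4.22608116e-05]), 'tool_pos': array([ 264.88884733, -565.81402431,  230.71705103]), 'orientation': array([-3.14042348e+00, -1.27060357e-04,  4.37789525e-01]), 'ft_force': array([-0.29098202, -0.79726446, -0.37451724]), 'torque': array([-0.02814487, -0.00251519,  0.04205665]), 'gripper_force': 0.0, 'grip_width': 85.2199320449453}
scene {'vfov': 45.960670058827425, 'cx': 313.88484302068093, 'cy': 195.32260853115443, 'eye': array([1205.08234256, -689.15358207,  885.61747883]), 'rotation': array([-2.21333816,  0.00376956,  0.84677308])}Traceback (most recent call last):
  File "<stdin>", line 5, in <module>
  File "h.py", line 9, in cloud
    P=p@np.array(c["rotation"]).T+np.array(c["eye"])
      ~~~~~~~~~~~~~~~~~~~~~~~~~~~^~~~~~~~~~~~~~~~~~~
ValueError: operands could not be broadcast together with shapes (400,640) (3,)
```

```bash
sed -i 's/np.array(c\["rotation"\]).T/Ro.from_euler("xyz",c["rotation"]).as_matrix().T/' h.py
python3 - <<'E'
from h import *
for n in("scene","top"):
    c=get_calibration(n);print(n,c)
    im,P,d=cloud(n);cv2.imwrite(f"pics/{n}0.png",im);np.savez(f"{n}0.npz",im=im,P=P)
    print((d==0).mean(), [P[v,u].round() for v,u in((50,320),(200,320),(350,320))])
E
```

```text
scene {'vfov': 45.960670058827425, 'cx': 313.88484302068093, 'cy': 195.32260853115443, 'eye': array([1205.08234256, -689.15358207,  885.61747883]), 'rotation': array([-2.21333816,  0.00376956,  0.84677308])}
0.00411328125 [array([-1005.,  1312.,  -181.]), array([354.,  84.,   7.]), array([ 746., -270.,   -0.])]
top {'vfov': 46.67476067974266, 'cx': 322.65478615725834, 'cy': 204.3783398396099, 'eye': array([ 1.84924858e+02, -1.31567260e+00,  1.63373070e+03]), 'rotation': array([-2.95386174e+00, -1.71906674e-03, -1.54382672e+00])}
0.0039140625 [array([1513.,   45., -747.]), array([492.,  13.,  94.]), array([ 27.,  -0., 284.])]
```

View pics/scene0.png

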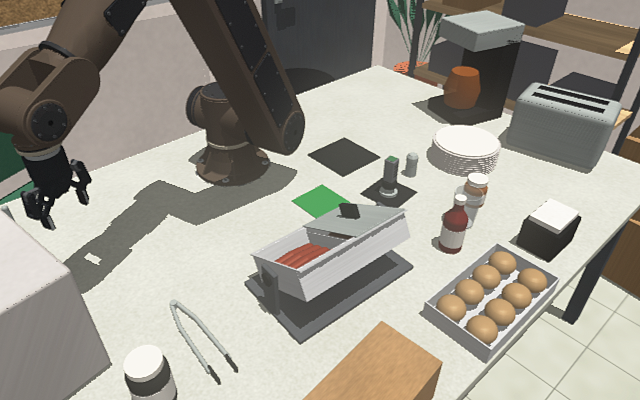

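View pics/top0.png

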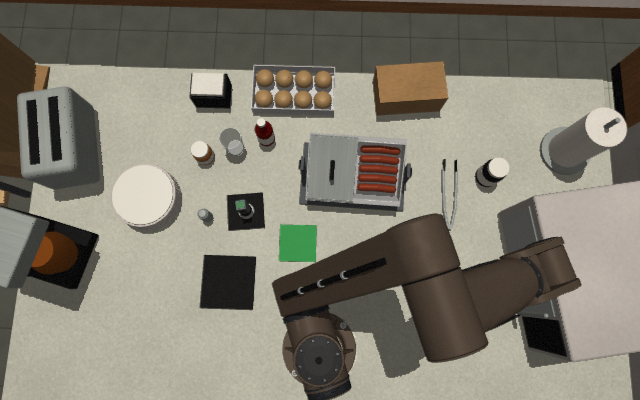

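```bash
cat > m.py <<'E'
from h import *
for n in("top","scene"):
    z=np.load(f"{n}0.npz");im,P=z["im"],z["P"]
    print("==",n)
    b=(slice(130,212),slice(296,412)) if n=="top" else (slice(195,345),slice(240,418))
    Q=P[b].reshape(-1,3);C=im[b].reshape(-1,3).astype(int)
    # cover/pan plane by RANSAC on bright points above 80 mm
    ok=(Q[:,2]>70)&(C.min(1)>(110))&(C.max(1)-C.min(1)<25)
    q=Q[ok];rng=np.random.default_rng(0);best=0
    for _ in range(800):
        a=q[rng.choice(len(q),3,False)];m=np.cross(a[1]-a[0],a[2]-a[0]);m=m/(np.linalg.norm(m)+1e-9)
        if abs(m[2])<.7: continue
        i=abs((q-a[0])@m)<2.5
        if i.sum()>best:best,inl=i.sum(),i
    c=q[inl].mean(0);m=np.linalg.svd(q[inl]-c)[2][2];m*=np.sign(m[2])
    r=(q[inl]-c)@m
    print("plane n",m.round(4),"c",c.round(1),len(q),best,"rms",r.std().round(2),"tilt",np.arccos(m[2]),"dir",np.arctan2(-m[1],-m[0]))
    # tab: dark points 15-45 mm above plane
    h=(Q-c)@m; t=(h>24)&(h<50)&(C.max(1)<90)
    print("tab",t.sum(),Q[t].mean(0).round(1),np.percentile(h[t],[5,50,95]).round(1))
    tt=t&(h>32);print("tabtop",tt.sum(),Q[tt].mean(0).round(1),Q[tt].min(0).round(),Q[tt].max(0).round())
    # mats
    D=(im.max(2)<60)&(abs(P[:,:,2]-3)<8)&(P[:,:,0]>80)&(P[:,:,0]<900)
    k,l,s,ce=cv2.connectedComponentsWithStats(D.astype(np.uint8))
    for i in range(1,k):
        if s[i,4]>150:
            w=P[l==i];rr=cv2.minAreaRect(w[:,:2].astype(np.float32));print("dark",ce[i].round(),s[i,4],"rect",np.round(rr[0],1),np.round(rr[1],1),round(rr[2],1),"z",np.median(w[:,2]).round(1))
    w=P.reshape(-1,3);box=(abs(w[:,0]-435)<65)&(abs(w[:,1]-270)<65)
    for lo,hi in((8,20),(28,48),(55,118),(119,135)):
        s=box&(w[:,2]>lo)&(w[:,2]<hi)
        if s.sum()>5:
            rr=cv2.minAreaRect(w[s][:,:2].astype(np.float32));print("th",lo,hi,s.sum(),np.round(rr[0],1),np.round(rr[1],1),round(rr[2],1),"zmax",w[s][:,2].max().round(1))
E
python3 m.py; python3 -c "
import cv2
a=cv2.imread('pics/scene0.png')[120:300,240:490];b=cv2.imread('pics/top0.png')[120:240,190:420]
import numpy as np
a=cv2.resize(a,None,fx=2.2,fy=2.2,interpolation=2)
b=cv2.resize(b,None,fx=2.2,fy=2.2,interpolation=2)[:, :550]
cv2.imwrite('pics/crop1.png',cv2.resize(cv2.imread('pics/scene0.png')[120:300,250:490],None,fx=3.3,fy=3.3,interpolation=2))"
```

```text
== top
plane n [-0.44    0.0041  0.898 ] c [595.1 -50.  148.9] 3841 1817 rms 1.4 tilt 0.45560232144009405 dir -0.009291516992742832
tab 80 [574.1 -21.6 178. ] [28.6 35.6 40.8]
tabtop 66 [573.3 -21.5 179. ] [547. -29. 163.] [603. -14. 198.]
dark [246. 212.] 910 rect [463.1 278.6] [126.4 127.4] 5.5 z 4.9
dark [228. 282.] 2370 rect [213.  324.7] [181.2 180.1] 89.7 z 6.2
th 8 20 237 [439.3 271.2] [118.7 127.1] 1.5 zmax 19.8
th 28 48 11 [453.5 264.4] [14.1 41.7] 52.9 zmax 47.6
th 55 118 72 [454.8 267.9] [22.3 43.6] 50.3 zmax 117.2
th 119 135 95 [462.5 276.2] [34.2 33.6] 8.6 zmax 134.9
== scene
plane n [-0.4452  0.0024  0.8954] c [610.3 -81.7 155.6] 7359 2059 rms 1.17 tilt 0.4613662290366312 dir -0.0053023467081769835
tab 110 [582.5 -32.1 177.2] [25.2 32.4 36.7]
tabtop 57 [578.1 -31.2 178.8] [553. -39. 164.] [601. -23. 190.]
th 8 20 121 [454.2 278.3] [85.1 74.6] 6.1 zmax 19.5
th 28 48 70 [471.9 259. ] [45.6 26.7] 36.3 zmax 47.7
th 55 118 243 [474.  260.6] [44.2 32.7] 47.9 zmax 117.1
th 119 135 104 [465.9 267.7] [34.8 38.2] 7.8 zmax 134.2
```

View pics/crop1.png

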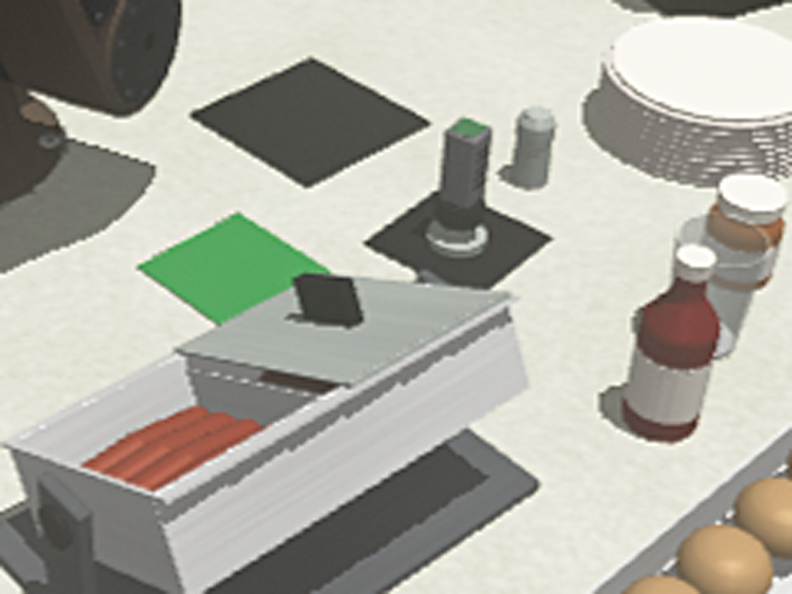

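Candidates in the scene picture: the thermometer at (390,172), with the shaker at (411,163) as a look-alike. For mats: small black (388,192), big black (343,155) and green (322,202). The thermometer's mat is the small black one, about 127 mm across. The crop confirms the head, collar, square handle and green display on it. The two views disagree by about 9 mm in y, so I'll use the wrist camera as a third view.

```bash
cat >> h.py <<'E'
def rel(p,rpy,p0=None,rpy0=None):
    s=sense(); p0=s["tool_pos"] if p0 is None else np.array(p0); rpy0=s["orientation"] if rpy0 is None else rpy0
    R0=Ro.from_euler("xyz",rpy0);R=Ro.from_euler("xyz",rpy)
    print("rot first (tool):",(R0.inv()*R).as_rotvec().round(4)," then shift in new tool axes:",R.inv().apply(np.array(p)-p0).round(1),"| shift in old axes:",R0.inv().apply(np.array(p)-p0).round(1))
E
python3 - <<'E'
from h import *
o=[np.pi,0,.438]
rel([430,-430,340],o)
rel([500,40,340],[np.pi,-.458,0],[430,-430,340],o)
E
```

```text
rot first (tool): [-0.0008 -0.0001 -0.0002]  then shift in new tool axes: [ 207.1  -53.1 -109.1] | shift in old axes: [ 207.1  -53.2 -109.1]
rot first (tool): [-0.1003  0.4506  0.4303]  then shift in new tool axes: [  62.8 -470.    31. ] | shift in old axes: [ 262.7 -395.9   -0. ]
```

send_rows:
  plan:
    - {"tx": 30, "ty": -8, "tz": -16}
    - {"tx": 35, "ty": -9, "tz": -19}
    - {"tx": 36, "ty": -9, "tz": -19}
    - {"tx": 36, "ty": -9, "tz": -19}
    - {"tx": 36, "ty": -9, "tz": -19}
    - {"tx": 34, "ty": -9, "tz": -17}
    - {"rx": -0.02, "ry": 0.09, "rz": 0.086}
    - {"rx": -0.02, "ry": 0.09, "rz": 0.086}
    - {"rx": -0.02, "ry": 0.09, "rz": 0.086}
    - {"rx": -0.02, "ry": 0.09, "rz": 0.086}
    - {"rx": -0.02, "ry": 0.09, "rz": 0.086}
  jaw: -1

```text
validation failed for argument at $.pl...
```

send_rows:
  plan:
    - {"tx": 6, "ty": -47, "tz": 3}
    - {"tx": 6, "ty": -47, "tz": 3}
    - {"tx": 6, "ty": -47, "tz": 3}
    - {"tx": 6, "ty": -47, "tz": 3}
    - {"tx": 6, "ty": -47, "tz": 3}
    - {"tx": 6, "ty": -47, "tz": 3}
    - {"tx": 6, "ty": -47, "tz": 3}
    - {"tx": 6, "ty": -47, "tz": 3}
    - {"tx": 6, "ty": -47, "tz": 3}
    - {"tx": 6, "ty": -47, "tz": 3}
    - {}

```text
validation failed for argument at $.pl...
```

```bash
python3 - <<'E'
from h import *
s=sense();print(s["time_s"],s["tool_pos"],s["orientation"],s["joints"].round(2),s["grip_width"],s["ft_force"])
im,P,d=cloud("wrist");print(get_calibration("wrist"));cv2.imwrite("pics/w1.png",im);np.savez("w1.npz",im=im,P=P)
im,P,d=cloud("top");np.savez("top1.npz",im=im,P=P)
im,P,d=cloud("scene");np.savez("scene1.npz",im=im,P=P)
E
```

```text
0.15 [ 264.9352332  -565.90434058  230.88597477] [-3.14082707e+00 -7.82280007e-05  4.37796384e-01] [-1.24  0.49  1.56 -0.    1.09 -0.11] 85.71023580402476 [-0.33826525 -0.08467439 -0.14766461]
{'vfov': 67.55036183213613, 'cx': 319.9109361132703, 'cy': 196.38582995000456, 'eye': array([ 341.81449425, -530.90567028,  373.89906207]), 'rotation': array([ 2.80716894e+00,  3.72908365e-05, -1.13313019e+00])}
```

View pics/w1.png

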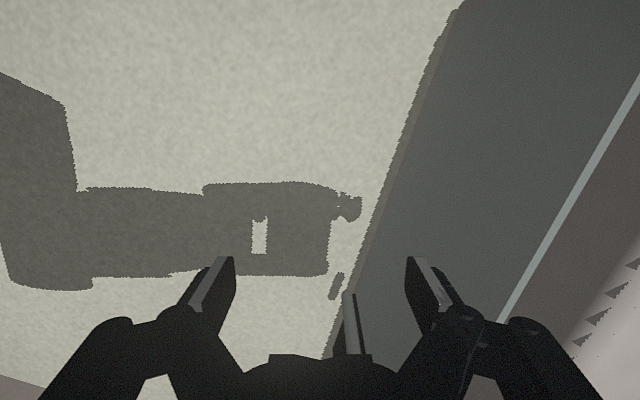

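The moves were refused, probably because every field in a row is required. The wrist picture therefore shows only the start pose: fingers at (230,260) and (410,260) over bare table.

send_rows:
  plan:
    - {"tx": 30, "ty": -8, "tz": -16, "rx": 0, "ry": 0, "rz": 0}
    - {"tx": 35, "ty": -9, "tz": -19, "rx": 0, "ry": 0, "rz": 0}
    - {"tx": 36, "ty": -9, "tz": -19, "rx": 0, "ry": 0, "rz": 0}
    - {"tx": 36, "ty": -9, "tz": -19, "rx": 0, "ry": 0, "rz": 0}
    - {"tx": 36, "ty": -9, "tz": -19, "rx": 0, "ry": 0, "rz": 0}
    - {"tx": 34, "ty": -9, "tz": -17, "rx": 0, "ry": 0, "rz": 0}
    - {"tx": 0, "ty": 0, "tz": 0, "rx": -0.02, "ry": 0.09, "rz": 0.086}
    - {"tx": 0, "ty": 0, "tz": 0, "rx": -0.02, "ry": 0.09, "rz": 0.086}
    - {"tx": 0, "ty": 0, "tz": 0, "rx": -0.02, "ry": 0.09, "rz": 0.086}
    - {"tx": 0, "ty": 0, "tz": 0, "rx": -0.02, "ry": 0.09, "rz": 0.086}
    - {"tx": 0, "ty": 0, "tz": 0, "rx": -0.02, "ry": 0.09, "rz": 0.086}
  jaw: -1

```text
time_s: 1.68
tool_pos: [429.9, -430.4, 340.5]
orientation: [-3.141, -0.46, -0.003]
ft_force: [0.3, -0.0, -0.1]
grip_width: -0.2
gripper_force: 0.0
```

send_rows:
  plan:
    - {"tx": 6, "ty": -47, "tz": 3, "rx": 0, "ry": 0, "rz": 0}
    - {"tx": 6, "ty": -47, "tz": 3, "rx": 0, "ry": 0, "rz": 0}
    - {"tx": 6, "ty": -47, "tz": 3, "rx": 0, "ry": 0, "rz": 0}
    - {"tx": 6, "ty": -47, "tz": 3, "rx": 0, "ry": 0, "rz": 0}
    - {"tx": 6, "ty": -47, "tz": 3, "rx": 0, "ry": 0, "rz": 0}
    - {"tx": 6, "ty": -47, "tz": 3, "rx": 0, "ry": 0, "rz": 0}
    - {"tx": 6, "ty": -47, "tz": 3, "rx": 0, "ry": 0, "rz": 0}
    - {"tx": 6, "ty": -47, "tz": 3, "rx": 0, "ry": 0, "rz": 0}
    - {"tx": 6, "ty": -47, "tz": 3, "rx": 0, "ry": 0, "rz": 0}
    - {"tx": 6, "ty": -47, "tz": 3, "rx": 0, "ry": 0, "rz": 0}
    - {"tx": 0, "ty": 0, "tz": 0, "rx": 0, "ry": 0, "rz": 0}

```text
time_s: 3.05
tool_pos: [496.9, 42.5, 340.0]
orientation: [-3.141, -0.458, 0.005]
ft_force: [-0.4, -0.6, 0.2]
grip_width: 0.1
gripper_force: 0.0
```

```bash
python3 - <<'E'
from h import *
s=sense();print(s["time_s"],s["tool_pos"],s["orientation"],s["joints"].round(2),s["grip_width"],s["ft_force"])
im,P,d=cloud("wrist");print(get_calibration("wrist"));cv2.imwrite("pics/w2.png",im);np.savez("w2.npz",im=im,P=P)
im,P,d=cloud("top");np.savez("top1.npz",im=im,P=P)
im,P,d=cloud("scene");np.savez("scene1.npz",im=im,P=P)
E
```

```text
3.05 [496.90658814  42.520605   340.00473679] [-3.14146447 -0.45761623  0.00460852] [-0.06  0.05  1.96  0.05  0.68  1.47] 0.06349898682545302 [-0.38674573 -0.55888055  0.23706998]
{'vfov': 67.55036183213613, 'cx': 319.9109361132703, 'cy': 196.38582995000456, 'eye': array([510.03004201,  40.35278569, 505.6218569 ]), 'rotation': array([-3.01857796e+00, -5.66158250e-04, -1.56739657e+00])}
```

View pics/w2.png

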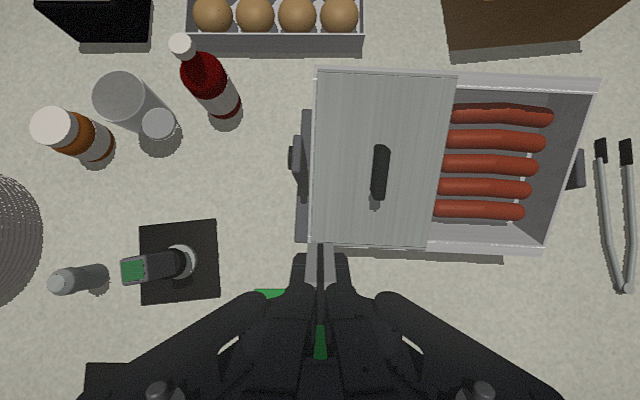

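The wrist view shows the tab at (380,172), the cover spanning x from 315 to 455, the thermometer top at (133,270) with its head at (185,260), and the small mat around (180,262).

```bash
cat > m2.py <<'E'
from h import *
import sys
z=np.load(sys.argv[1]);im,P=z["im"],z["P"];C=im.astype(int)
grey=(C.min(2)>95)&(C.max(2)-C.min(2)<22)
box=np.zeros(grey.shape,bool);box[60:250,300:605]=1
m=grey&box&(P[:,:,2]>70);q=P[m];rng=np.random.default_rng(0);best=0
for _ in range(800):
    a=q[rng.choice(len(q),3,False)];n=np.cross(a[1]-a[0],a[2]-a[0]);n=n/(np.linalg.norm(n)+1e-9)
    if abs(n[2])<.7: continue
    i=abs((q-a[0])@n)<2
    if i.sum()>best:best,inl=i.sum(),i
c=q[inl].mean(0);n=np.linalg.svd(q[inl]-c,full_matrices=False)[2][2];n*=np.sign(n[2])
print("n",n.round(4),"c",c.round(1),best,"rms",((q[inl]-c)@n).std().round(2),"tilt",np.arctan2(-n[0],n[2]).round(4))
h=(P-c)@n
onp=(abs(h)<3)&box&grey
k,l,s,ce=cv2.connectedComponentsWithStats(cv2.erode(onp.astype(np.uint8),np.ones((3,3))))
i=1+np.argmax(s[1:,4]);w=P[cv2.dilate((l==i).astype(np.uint8),np.ones((3,3)))>0]
ex=np.cross([0,1,0],n);ex/=np.linalg.norm(ex);ey=np.cross(n,ex)
uv=np.stack([(w-c)@ex,(w-c)@ey],1).astype(np.float32);r=cv2.minAreaRect(uv)
print("cover rect centre",(c+ex*r[0][0]+ey*r[0][1]).round(1),np.round(r[1],1),round(r[2],2))
t=(h>33)&(h<41)&box&(C.max(2)<90);w=P[t];print("tabtop",t.sum(),w.mean(0).round(1),w.min(0).round(),w.max(0).round(),"h",h[t].mean().round(1))
bx=np.zeros_like(box);bx[60:260,300:605]=1
rim=(abs(h+4)<3)&bx&grey;w=P[rim];print("rim y",np.percentile(w[:,1],[.5,2,98,99.5]).round(1))
D=(C.max(2)<75)&(abs(P[:,:,2]-3)<7);D[:, :110]=0;D[:,225:]=0;D[:210]=0;D[312:]=0
w=P[D];r=cv2.minAreaRect(w[:,:2].astype(np.float32));print("mat",np.round(r[0],1),np.round(r[1],1),round(r[2],1))
wb=np.zeros_like(box);wb[235:300,110:215]=1
for lo,hi in((10,20),(55,120),(121,140)):
    t=wb&(P[:,:,2]>lo)&(P[:,:,2]<hi);w=P[t]
    if len(w)<5: continue
    r=cv2.minAreaRect(w[:,:2].astype(np.float32));print("th",lo,hi,len(w),np.round(r[0],1),np.round(r[1],1),round(r[2],1),"z",np.percentile(w[:,2],[5,50,95]).round(1))
E
python3 m2.py w2.npz
```

```text
n [-0.4507  0.0066  0.8926] c [603.7 -50.3 152.5] 23089 rms 0.94 tilt 0.4676
cover rect centre [589.8 -28.8 145.3] [159.1 223.4] 87.63
tabtop 630 [575.6 -26.2 178.2] [548. -35. 163.] [602. -19. 191.] h 35.8
rim y [-266.  -260.    54.8   57.5]
mat [464. 274.] [129. 129.] 6.2
th 10 20 362 [465.6 263. ] [55.2 38.3] 9.4 z [11.7 14.1 15.4]
th 55 120 640 [465.6 265.6] [41.6 26.8] 5.3 z [ 59.4  92.4 117.4]
th 121 140 836 [464.4 271.3] [33.8 34.5] 10.8 z [123.9 130.2 131.8]
```

send_rows:
  plan:
    - {"tx": 0, "ty": 9, "tz": 30, "rx": 0, "ry": 0, "rz": 0}
    - {"tx": 0, "ty": 9, "tz": 40, "rx": 0, "ry": 0, "rz": 0}
    - {"tx": 0, "ty": 0, "tz": 40, "rx": 0, "ry": 0, "rz": 0}
    - {"tx": 0, "ty": 0, "tz": 40, "rx": 0, "ry": 0, "rz": 0}
    - {"tx": 0, "ty": 0, "tz": 30, "rx": 0, "ry": 0, "rz": 0}
    - {"tx": 0, "ty": 0, "tz": 20, "rx": 0, "ry": 0, "rz": 0}
    - {"tx": 0, "ty": 0, "tz": 6, "rx": 0, "ry": 0, "rz": 0}
    - {"tx": 0, "ty": 0, "tz": 0, "rx": 0, "ry": 0, "rz": 0}
    - {"tx": 0, "ty": 8, "tz": 0, "rx": 0, "ry": 0, "rz": 0}
    - {"tx": 0, "ty": 8, "tz": 0, "rx": 0, "ry": 0, "rz": 0}
    - {"tx": 0, "ty": 8, "tz": 0, "rx": 0, "ry": 0, "rz": 0}
    - {"tx": 0, "ty": 8, "tz": 0, "rx": 0, "ry": 0, "rz": 0}

```text
time_s: 4.7
tool_pos: [587.8, -10.7, 156.3]
orientation: [-3.142, -0.459, -0.0]
ft_force: [-1.9, 1.7, 1.4]
grip_width: -0.2
gripper_force: 1.2
```

send_rows:
  plan:
    - {"tx": 0, "ty": 11, "tz": 0, "rx": 0, "ry": 0, "rz": 0}
    - {"tx": 0, "ty": 13, "tz": 0, "rx": 0, "ry": 0, "rz": 0}
    - {"tx": 0, "ty": 13, "tz": 0, "rx": 0, "ry": 0, "rz": 0}
    - {"tx": 0, "ty": 13, "tz": 0, "rx": 0, "ry": 0, "rz": 0}
    - {"tx": 0, "ty": 13, "tz": 0, "rx": 0, "ry": 0, "rz": 0}
    - {"tx": 0, "ty": 13, "tz": 0, "rx": 0, "ry": 0, "rz": 0}
    - {"tx": 0, "ty": 13, "tz": 0, "rx": 0, "ry": 0, "rz": 0}
    - {"tx": 0, "ty": 13, "tz": 0, "rx": 0, "ry": 0, "rz": 0}
    - {"tx": 0, "ty": 13, "tz": 0, "rx": 0, "ry": 0, "rz": 0}
    - {"tx": 0, "ty": 13, "tz": 0, "rx": 0, "ry": 0, "rz": 0}
    - {"tx": 0, "ty": 10, "tz": 0, "rx": 0, "ry": 0, "rz": 0}
    - {"tx": 0, "ty": 0, "tz": 0, "rx": 0, "ry": 0, "rz": 0}

```text
time_s: 6.2
tool_pos: [588.3, -149.4, 155.3]
orientation: [3.141, -0.458, -0.001]
ft_force: [-0.0, -0.2, -0.0]
grip_width: 0.1
gripper_force: 0.0
```

send_rows:
  plan:
    - {"tx": 0, "ty": 4, "tz": 0, "rx": 0, "ry": 0, "rz": 0}
    - {"tx": 0, "ty": 4, "tz": 0, "rx": 0, "ry": 0, "rz": 0}
    - {"tx": 0, "ty": 3, "tz": 0, "rx": 0, "ry": 0, "rz": 0}

```text
time_s: 6.58
tool_pos: [587.9, -159.1, 155.0]
orientation: [-3.141, -0.457, 0.0]
ft_force: [-1.2, 10.7, 2.7]
grip_width: -0.3
gripper_force: 6.3
```

```bash
python3 - <<'E'
from h import *
im,P,d=cloud("wrist");cv2.imwrite("pics/w3.png",im);np.savez("w3.npz",im=im,P=P);s=sense();print(s["tool_pos"],s["ft_force"])
im,P,d=cloud("top");np.savez("top3.npz",im=im,P=P)
im,P,d=cloud("scene");np.savez("scene3.npz",im=im,P=P);cv2.imwrite("pics/s3.png",im)
n=np.array([-.449,.005,.893])
C=im.astype(int);h=(P-[591.8,-26.4,146])@n
t=(h>33)&(h<41)&(C.max(2)<90)&(abs(P[:,:,0]-577)<35)&(P[:,:,1]<-150)&(P[:,:,1]>-230);w=P[t];print(t.sum(),w.mean(0),w.min(0),w.max(0))
E
```

```text
[ 587.84027246 -158.9164341   154.96433477] [-0.04729391  5.8253413   1.52517511]
99 [ 574.76380638 -180.70873008  180.12935642] [ 543.82838178 -189.74401602  164.58743942] [ 597.72899977 -150.21913769  190.59389418]
```

View pics/s3.png

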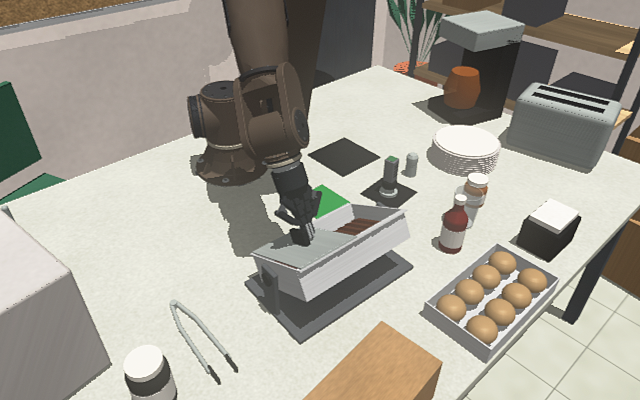

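Cover is on its open end stop: tab went from about y=-26 to about y=-180, and the push force rose to 10.7 N. Now I back off and go to the thermometer.

```bash
python3 - <<'E'
from h import *
a=[np.pi,-.458,0];b=[np.pi,0,.16]
rel([504,-150,340],a,[588,-150,155],a)
rel([464,271,290],b,[504,-150,340],a)
E
```

```text
rot first (tool): [0. 0. 0.]  then shift in new tool axes: [   6.5    0.  -203.1] | shift in old axes: [   6.5    0.  -203.1]
rot first (tool): [ 0.0366 -0.457  -0.1572]  then shift in new tool axes: [  27.6 -422.    50. ] | shift in old axes: [ -58.  -421.    27.2]
```

send_rows:
  plan:
    - {"tx": 0, "ty": -8, "tz": 0, "rx": 0, "ry": 0, "rz": 0}
    - {"tx": 0, "ty": -5, "tz": -15, "rx": 0, "ry": 0, "rz": 0}
    - {"tx": 0, "ty": -35, "tz": -45, "rx": 0, "ry": 0, "rz": 0}
    - {"tx": 0, "ty": -45, "tz": -45, "rx": 0, "ry": 0, "rz": 0}
    - {"tx": 0, "ty": -50, "tz": -45, "rx": 0, "ry": 0, "rz": 0}
    - {"tx": 0, "ty": -50, "tz": -40, "rx": 0, "ry": 0, "rz": 0}
    - {"tx": 0, "ty": -50, "tz": 0, "rx": 0, "ry": 0, "rz": 0}
    - {"tx": 0, "ty": -50, "tz": 0, "rx": 0, "ry": 0, "rz": 0}
    - {"tx": 0, "ty": -50, "tz": 0, "rx": 0, "ry": 0, "rz": 0}
    - {"tx": 0, "ty": -45, "tz": 0, "rx": 0, "ry": 0, "rz": 0}
    - {"tx": 0, "ty": -40, "tz": 0, "rx": 0, "ry": 0, "rz": 0}
    - {"tx": 0, "ty": 0, "tz": 0, "rx": 0, "ry": 0, "rz": 0}
  jaw: 0.6

```text
time_s: 8.22
tool_pos: [506.2, 265.4, 320.9]
orientation: [-3.141, -0.458, 0.003]
ft_force: [0.2, 0.7, -0.1]
grip_width: 68.3
gripper_force: 0.0
```

send_rows:
  plan:
    - {"tx": -10, "ty": 0, "tz": 0, "rx": 0.009, "ry": -0.114, "rz": -0.039}
    - {"tx": -10, "ty": 0, "tz": 0, "rx": 0.009, "ry": -0.114, "rz": -0.039}
    - {"tx": -10, "ty": 0, "tz": 0, "rx": 0.009, "ry": -0.114, "rz": -0.039}
    - {"tx": -10, "ty": 0, "tz": 0, "rx": 0.009, "ry": -0.114, "rz": -0.039}
    - {"tx": 0, "ty": 0, "tz": 0, "rx": 0, "ry": 0, "rz": 0}

```text
time_s: 8.85
tool_pos: [469.2, 259.9, 309.6]
orientation: [3.141, -0.001, 0.157]
ft_force: [-0.2, 0.3, -0.4]
grip_width: 68.1
gripper_force: 0.0
```

```bash
python3 - <<'E'
from h import *
s=sense();print(s["time_s"],s["tool_pos"],s["orientation"],s["joints"].round(2))
im,P,d=cloud("wrist");cv2.imwrite("pics/w4.png",im);np.savez("w4.npz",im=im,P=P)
B=(abs(P[:,:,0]-464)<45)&(abs(P[:,:,1]-272)<45)
for lo,hi in((10,20),(55,118),(122,136)):
    w=P[B&(P[:,:,2]>lo)&(P[:,:,2]<hi)]
    if len(w)<9:continue
    r=cv2.minAreaRect(w[:,:2].astype(np.float32));print(lo,hi,len(w),np.round(r[0],1),np.round(r[1],1),round(r[2],1),np.percentile(w[:,2],[5,50,95]).round(1))
z=np.load("top3.npz");
E
```

```text
8.85 [469.20613631 259.93937414 309.61432799] [ 3.14135037e+00 -9.87519367e-04  1.57146977e-01] [ 0.38  0.29  1.67 -0.    1.18  1.8 ]
10 20 273 [473.8 272.4] [36.  55.1] 1.4 [12.9 14.2 15.6]
55 118 268 [474.6 270. ] [41.8 21.2] 78.1 [ 55.6  89.3 116.2]
122 136 881 [464.5 272.1] [33.3 34. ] 11.1 [126.8 130.5 131.9]
```

View pics/w4.png

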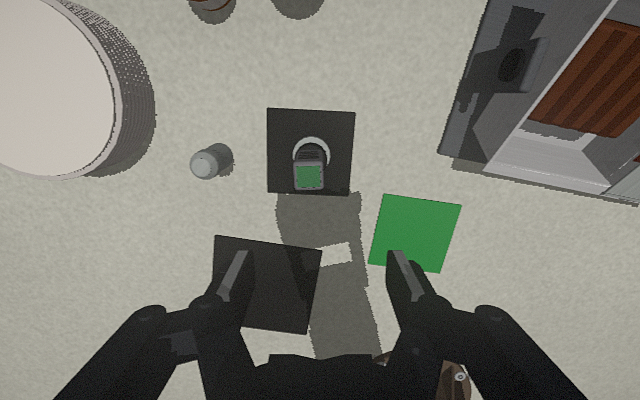

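The handle top is centred at pixel (309,176), world (464.5,272.1), yaw about 0.18. I'll grasp there.

send_rows:
  plan:
    - {"tx": -1, "ty": -4, "tz": 20, "rx": 0, "ry": 0, "rz": -0.02}
    - {"tx": -1, "ty": -4, "tz": 30, "rx": 0, "ry": 0, "rz": 0}
    - {"tx": -1, "ty": -5, "tz": 30, "rx": 0, "ry": 0, "rz": 0}
    - {"tx": 0, "ty": 0, "tz": 30, "rx": 0, "ry": 0, "rz": 0}
    - {"tx": 0, "ty": 0, "tz": 30, "rx": 0, "ry": 0, "rz": 0}
    - {"tx": 0, "ty": 0, "tz": 30, "rx": 0, "ry": 0, "rz": 0}
    - {"tx": 0, "ty": 0, "tz": 30, "rx": 0, "ry": 0, "rz": 0}
    - {"tx": 0, "ty": 0, "tz": 20, "rx": 0, "ry": 0, "rz": 0}
    - {"tx": 0, "ty": 0, "tz": 6, "rx": 0, "ry": 0, "rz": 0}
    - {"tx": 0, "ty": 0, "tz": 0, "rx": 0, "ry": 0, "rz": 0}

```text
time_s: 10.15
tool_pos: [463.3, 273.0, 84.3]
orientation: [3.141, -0.001, 0.179]
ft_force: [0.3, -0.6, 0.3]
grip_width: 68.5
gripper_force: 0.0
```

send_rows:
  plan:
    - {"tx": 0, "ty": 0, "tz": 0, "rx": 0, "ry": 0, "rz": 0}
    - {"tx": 0, "ty": 0, "tz": 0, "rx": 0, "ry": 0, "rz": 0}
    - {"tx": 0, "ty": 0, "tz": 0, "rx": 0, "ry": 0, "rz": 0}
    - {"tx": 0, "ty": 0, "tz": 0, "rx": 0, "ry": 0, "rz": 0}
    - {"tx": 0, "ty": 0, "tz": 0, "rx": 0, "ry": 0, "rz": 0}
  jaw: -1
  squeeze: 60

```text
time_s: 10.78
tool_pos: [463.4, 273.1, 84.0]
orientation: [3.141, -0.001, 0.179]
ft_force: [1.9, -0.7, 1.8]
grip_width: 33.5
gripper_force: 61.2
```

send_rows:
  plan:
    - {"tx": 0, "ty": 0, "tz": -10, "rx": 0, "ry": 0, "rz": 0}
    - {"tx": 0, "ty": 0, "tz": -30, "rx": 0, "ry": 0, "rz": 0}
    - {"tx": 0, "ty": 0, "tz": -40, "rx": 0, "ry": 0, "rz": 0}
    - {"tx": 0, "ty": 0, "tz": -45, "rx": 0, "ry": 0, "rz": 0}
    - {"tx": 0, "ty": 0, "tz": -45, "rx": 0, "ry": 0, "rz": 0}
    - {"tx": 0, "ty": 0, "tz": -45, "rx": 0, "ry": 0, "rz": 0}
    - {"tx": 0, "ty": 0, "tz": -35, "rx": 0, "ry": 0, "rz": 0}
    - {"tx": 0, "ty": 0, "tz": 0, "rx": 0, "ry": 0, "rz": 0}

```text
time_s: 11.78
tool_pos: [463.2, 273.2, 336.4]
orientation: [-3.141, -0.004, 0.179]
ft_force: [0.6, -0.8, -2.7]
grip_width: 33.5
gripper_force: 61.0
```

```bash
python3 - <<'E'
from h import *
s=sense();print(s["time_s"],s["tool_pos"],s["orientation"],s["ft_force"],s["grip_width"])
nn=np.array([-.449,.006,.893]);nn/=np.linalg.norm(nn);A=np.array([593.6,-26.5,142.5])
def loaf(tag,im,P):
    hsv=cv2.cvtColor(im,cv2.COLOR_BGR2HSV)
    h=(P-A)@nn
    m=(hsv[:,:,1]>90)&((hsv[:,:,0]<16)|(hsv[:,:,0]>172))&(abs(P[:,:,0]-593)<90)&(abs(P[:,:,1]+27)<75)&(h<5)&(h>-40)
    w=P[m];print(tag,len(w),"h",np.percentile(h[m],[5,25,50,75,95]).round(1),"x",np.percentile(w[:,0],[1,99]).round(),"y",np.percentile(w[:,1],[1,99]).round(),"mean",w.mean(0).round(1))
    c=w[abs(h[m]-np.median(h[m]))<4];r=np.linalg.svd(c-c.mean(0),full_matrices=False)[2][2];print("  n",(r*np.sign(r[2])).round(3))
for t in("top3","scene3","w4"):
    z=np.load(t+".npz");loaf(t,z["im"],z["P"])
im,P,d=cloud("top");np.savez("top5.npz",im=im,P=P);loaf("top5",im,P)
im,P,d=cloud("scene");loaf("scene5",im,P);np.savez("scene5.npz",im=im,P=P)
E
```

```text
11.775 [463.1792347  273.20041313 336.41907649] [-3.14099806 -0.00426607  0.17890955] [ 0.55328282 -0.7856994  -2.65721902] 33.52745782889751
top3 998 h [-31.  -27.3 -24.9 -22.1 -19.1] x [559. 652.] y [-79.  31.] mean [605.4 -23.8 120.6]
  n [-0.451  0.01   0.892]
scene3 171 h [-27.  -26.1 -25.5 -24.8 -24.1] x [564. 636.] y [-56.  27.] mean [599.4 -17.1 116.8]
  n [-0.453  0.027  0.891]
w4 8167 h [-27.4 -25.8 -25.1 -24.4 -23.6] x [561. 653.] y [-77.  29.] mean [603.8 -13.2 119.3]
  n [-0.45   0.025  0.893]
top5 998 h [-31.  -27.1 -24.6 -22.1 -18.6] x [560. 653.] y [-79.  31.] mean [605.3 -23.5 120.7]
  n [-0.447  0.01   0.895]
scene5 164 h [-27.1 -26.  -25.6 -24.9 -24. ] x [564. 636.] y [-56.  26.] mean [600.7 -16.2 117.4]
  n [-0.453  0.024  0.891]
```

```bash
python3 - <<'E'
from h import *
rel([519.4,-23.5,290],[np.pi,-.466,-.015])
E
```

```text
rot first (tool): [-0.0444  0.4653  0.1905]  then shift in new tool axes: [ 35.4 295.4  66.2] | shift in old axes: [  3.3 301.7  43.4]
```

send_rows:
  plan:
    - {"tx": 0, "ty": 0, "tz": 0, "rx": -0.009, "ry": 0.093, "rz": 0.038}
    - {"tx": 0, "ty": 0, "tz": 0, "rx": -0.009, "ry": 0.093, "rz": 0.038}
    - {"tx": 0, "ty": 0, "tz": 0, "rx": -0.009, "ry": 0.093, "rz": 0.038}
    - {"tx": 0, "ty": 0, "tz": 0, "rx": -0.009, "ry": 0.093, "rz": 0.038}
    - {"tx": 0, "ty": 0, "tz": 0, "rx": -0.009, "ry": 0.093, "rz": 0.038}
    - {"tx": 5, "ty": 30, "tz": 0, "rx": 0, "ry": 0, "rz": 0}
    - {"tx": 6, "ty": 50, "tz": 6, "rx": 0, "ry": 0, "rz": 0}
    - {"tx": 6, "ty": 58, "tz": 12, "rx": 0, "ry": 0, "rz": 0}
    - {"tx": 6, "ty": 58, "tz": 16, "rx": 0, "ry": 0, "rz": 0}
    - {"tx": 6, "ty": 55, "tz": 16, "rx": 0, "ry": 0, "rz": 0}
    - {"tx": 6, "ty": 44, "tz": 16, "rx": 0, "ry": 0, "rz": 0}
    - {"tx": 0, "ty": 0, "tz": 0, "rx": 0, "ry": 0, "rz": 0}

```text
time_s: 13.38
tool_pos: [519.2, -25.4, 288.1]
orientation: [-3.141, -0.462, -0.019]
ft_force: [-0.1, -0.1, -3.6]
grip_width: 33.2
gripper_force: 61.5
```

```bash
python3 - <<'E'
from h import *
s=sense();print(s["orientation"],s["joints"].round(2),s["ft_force"])
R=Ro.from_euler("xyz",s["orientation"]);C=np.array([605,-25,120.5]);print("tool shift TCP to loaf contact",R.inv().apply(C-s["tool_pos"]),"minus 80 in z; tool z",R.as_matrix()[:,2])
rel(s["tool_pos"],[np.pi,-.466,-.015])
im,P,d=cloud("scene");cv2.imwrite("pics/s6.png",cv2.resize(im[100:320,220:500],None,fx=2.7,fy=2.7))
E
```

```text
[-3.14084219 -0.46202589 -0.01932769] [-0.22  0.14  2.01  0.17  0.54  1.24] [-0.06728167 -0.10135429 -3.56999859]
tool shift TCP to loaf contact [  2.10061214  -1.93883759 188.29435891] minus 80 in z; tool z [ 0.44569362 -0.0078647  -0.89515102]
rot first (tool): [ 0.0012  0.004  -0.0039]  then shift in new tool axes: [0. 0. 0.] | shift in old axes: [0. 0. 0.]
```

View pics/s6.png

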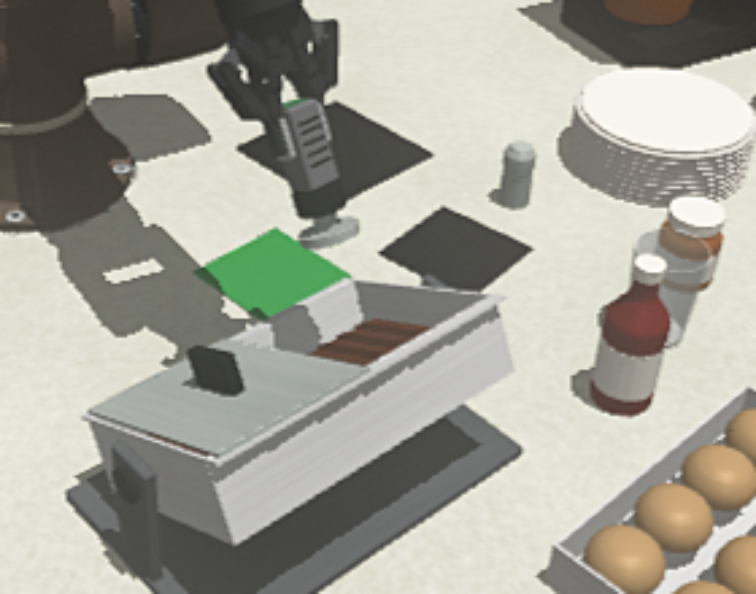

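The thermometer is held square over the open loaf (crop: head at (330,232), loaf at (370,340), cover tab at (215,370) in the open position).

send_rows:
  plan:
    - {"tx": 2, "ty": -1, "tz": 15, "rx": 0, "ry": 0, "rz": 0}
    - {"tx": 0, "ty": -1, "tz": 22, "rx": 0, "ry": 0, "rz": 0}
    - {"tx": 0, "ty": 0, "tz": 22, "rx": 0, "ry": 0, "rz": 0}
    - {"tx": 0, "ty": 0, "tz": 18, "rx": 0, "ry": 0, "rz": 0}
    - {"tx": 0, "ty": 0, "tz": 12, "rx": 0, "ry": 0, "rz": 0}
    - {"tx": 0, "ty": 0, "tz": 7, "rx": 0, "ry": 0, "rz": 0}
    - {"tx": 0, "ty": 0, "tz": 2, "rx": 0, "ry": 0, "rz": 0}
    - {"tx": 0, "ty": 0, "tz": 0, "rx": 0, "ry": 0, "rz": 0}
    - {"tx": 0, "ty": 0, "tz": 0, "rx": 0, "ry": 0, "rz": 0}

```text
time_s: 14.55
tool_pos: [565.7, -21.5, 204.6]
orientation: [3.141, -0.468, -0.015]
ft_force: [0.5, -0.3, -2.0]
grip_width: 33.8
gripper_force: 61.5
```

send_rows:
  plan:
    - {"tx": 0, "ty": 1, "tz": 2, "rx": 0, "ry": 0, "rz": 0}
    - {"tx": 0, "ty": 1, "tz": 2, "rx": 0, "ry": 0, "rz": 0}
    - {"tx": 0, "ty": 0, "tz": 2, "rx": 0, "ry": 0, "rz": 0}
    - {"tx": 0, "ty": 0, "tz": 2, "rx": 0, "ry": 0, "rz": 0}
    - {"tx": 0, "ty": 0, "tz": 0, "rx": 0, "ry": 0, "rz": 0}

```text
time_s: 15.18
tool_pos: [569.2, -23.5, 196.8]
orientation: [3.142, -0.467, -0.015]
ft_force: [0.3, -0.2, -2.6]
grip_width: 33.1
gripper_force: 61.5
```

send_rows:
  plan:
    - {"tx": 0, "ty": 0, "tz": 1, "rx": 0, "ry": 0, "rz": 0}
    - {"tx": 0, "ty": 0, "tz": 1, "rx": 0, "ry": 0, "rz": 0}
    - {"tx": 0, "ty": 0, "tz": 1, "rx": 0, "ry": 0, "rz": 0}
    - {"tx": 0, "ty": 0, "tz": 0, "rx": 0, "ry": 0, "rz": 0}

```text
time_s: 15.68
tool_pos: [570.6, -23.5, 194.3]
orientation: [3.141, -0.467, -0.015]
ft_force: [-0.2, 0.2, -3.1]
grip_width: 33.6
gripper_force: 61.5
```

send_rows:
  plan:
    - {"tx": 0, "ty": 0, "tz": 1, "rx": 0, "ry": 0, "rz": 0}
    - {"tx": 0, "ty": 0, "tz": 1, "rx": 0, "ry": 0, "rz": 0}
    - {"tx": 0, "ty": 0, "tz": 0, "rx": 0, "ry": 0, "rz": 0}

```text
time_s: 16.05
tool_pos: [571.5, -23.5, 192.6]
orientation: [3.141, -0.467, -0.015]
ft_force: [-2.2, 1.6, 0.6]
grip_width: 33.1
gripper_force: 61.8
```

send_rows:
  plan:
    - {"tx": 0, "ty": 0, "tz": 1, "rx": 0, "ry": 0, "rz": 0}
    - {"tx": 0, "ty": 0, "tz": 1, "rx": 0, "ry": 0, "rz": 0}
    - {"tx": 0, "ty": 0, "tz": 1, "rx": 0, "ry": 0, "rz": 0}
    - {"tx": 0, "ty": 0, "tz": 1, "rx": 0, "ry": 0, "rz": 0}
    - {"tx": 0, "ty": 0, "tz": 1, "rx": 0, "ry": 0, "rz": 0}
    - {"tx": 0, "ty": 0, "tz": 0, "rx": 0, "ry": 0, "rz": 0}

```text
time_s: 16.8
tool_pos: [573.8, -23.6, 188.1]
orientation: [3.141, -0.467, -0.015]
ft_force: [-2.5, 0.2, 3.9]
grip_width: 32.9
gripper_force: 62.2
```

```bash
python3 - <<'E'
from h import *
s=sense();R=Ro.from_euler("xyz",s["orientation"]);print(s["tool_pos"],s["ft_force"],R.inv().apply(s["ft_force"]-np.array([.2,-.1,-2.7])))
E
```

```text
[573.75484144 -23.58668912 188.0547559 ] [-2.52935773  0.21522611  3.85400569] [ 0.50906188 -0.27428883 -7.08303419]
```

Axial force is about 6.5–7 N, so the head is roughly halfway in. Holding.

send_rows:
  plan:
    - {"tx": 0, "ty": 0, "tz": 0, "rx": 0, "ry": 0, "rz": 0}
    - {"tx": 0, "ty": 0, "tz": 0, "rx": 0, "ry": 0, "rz": 0}
    - {"tx": 0, "ty": 0, "tz": 0, "rx": 0, "ry": 0, "rz": 0}
    - {"tx": 0, "ty": 0, "tz": 0, "rx": 0, "ry": 0, "rz": 0}
    - {"tx": 0, "ty": 0, "tz": 0, "rx": 0, "ry": 0, "rz": 0}
    - {"tx": 0, "ty": 0, "tz": 0, "rx": 0, "ry": 0, "rz": 0}
    - {"tx": 0, "ty": 0, "tz": 0, "rx": 0, "ry": 0, "rz": 0}
    - {"tx": 0, "ty": 0, "tz": 0, "rx": 0, "ry": 0, "rz": 0}
    - {"tx": 0, "ty": 0, "tz": 0, "rx": 0, "ry": 0, "rz": 0}
    - {"tx": 0, "ty": 0, "tz": 0, "rx": 0, "ry": 0, "rz": 0}
    - {"tx": 0, "ty": 0, "tz": 0, "rx": 0, "ry": 0, "rz": 0}

```text
time_s: 18.18
tool_pos: [573.7, -23.6, 188.1]
orientation: [3.141, -0.467, -0.015]
ft_force: [-3.2, -0.5, 4.0]
grip_width: 33.5
gripper_force: 62.2
```

send_rows:
  plan:
    - {"tx": 0, "ty": 0, "tz": 0, "rx": 0, "ry": 0, "rz": 0}
    - {"tx": 0, "ty": 0, "tz": 0, "rx": 0, "ry": 0, "rz": 0}
    - {"tx": 0, "ty": 0, "tz": 0, "rx": 0, "ry": 0, "rz": 0}
    - {"tx": 0, "ty": 0, "tz": 0, "rx": 0, "ry": 0, "rz": 0}
    - {"tx": 0, "ty": 0, "tz": 0, "rx": 0, "ry": 0, "rz": 0}
    - {"tx": 0, "ty": 0, "tz": 0, "rx": 0, "ry": 0, "rz": 0}
    - {"tx": 0, "ty": 0, "tz": 0, "rx": 0, "ry": 0, "rz": 0}
    - {"tx": 0, "ty": 0, "tz": 0, "rx": 0, "ry": 0, "rz": 0}
    - {"tx": 0, "ty": 0, "tz": 0, "rx": 0, "ry": 0, "rz": 0}
    - {"tx": 0, "ty": 0, "tz": 0, "rx": 0, "ry": 0, "rz": 0}

```text
time_s: 19.42
tool_pos: [573.7, -23.6, 188.1]
orientation: [3.141, -0.467, -0.015]
ft_force: [-3.5, -0.1, 2.8]
grip_width: 33.1
gripper_force: 62.2
```

Held 2.6 s. Now I retreat and return it to the mat.

send_rows:
  plan:
    - {"tx": 0, "ty": 0, "tz": -5, "rx": 0, "ry": 0, "rz": 0}
    - {"tx": 0, "ty": 0, "tz": -12, "rx": 0, "ry": 0, "rz": 0}
    - {"tx": 0, "ty": 0, "tz": -22, "rx": 0, "ry": 0, "rz": 0}
    - {"tx": 0, "ty": 0, "tz": -30, "rx": 0, "ry": 0, "rz": 0}
    - {"tx": 0, "ty": 0, "tz": -35, "rx": 0, "ry": 0, "rz": 0}
    - {"tx": 0, "ty": -20, "tz": -35, "rx": 0, "ry": 0, "rz": 0}
    - {"tx": 0, "ty": -40, "tz": -15, "rx": 0, "ry": 0, "rz": 0}
    - {"tx": 0, "ty": -50, "tz": 0, "rx": 0, "ry": 0, "rz": 0}
    - {"tx": 0, "ty": -50, "tz": 0, "rx": 0, "ry": 0, "rz": 0}
    - {"tx": 0, "ty": -50, "tz": 0, "rx": 0, "ry": 0, "rz": 0}
    - {"tx": 0, "ty": -50, "tz": 0, "rx": 0, "ry": 0, "rz": 0}
    - {"tx": 0, "ty": -30, "tz": 0, "rx": 0, "ry": 0, "rz": 0}

```text
time_s: 20.92
tool_pos: [508.0, 269.2, 325.8]
orientation: [3.141, -0.467, -0.014]
ft_force: [-0.2, -0.4, -2.4]
grip_width: 33.7
gripper_force: 61.5
```

```bash
python3 - <<'E'
from h import *
s=sense();print(s["orientation"],s["tool_pos"],s["ft_force"])
rel([463.5,273,200],[np.pi,0,.179])
E
```

```text
[ 3.14118511 -0.46701454 -0.01372492] [507.96806698 269.24761137 325.84005937] [-0.24655539 -0.4075707  -2.44717585]
rot first (tool): [ 0.0454 -0.4655 -0.1893]  then shift in new tool axes: [-43.1 -11.6 125.8] | shift in old axes: [-96.4  -3.2  92.3]
```

send_rows:
  plan:
    - {"tx": 0, "ty": 0, "tz": 0, "rx": 0.009, "ry": -0.093, "rz": -0.038}
    - {"tx": 0, "ty": 0, "tz": 0, "rx": 0.009, "ry": -0.093, "rz": -0.038}
    - {"tx": 0, "ty": 0, "tz": 0, "rx": 0.009, "ry": -0.093, "rz": -0.038}
    - {"tx": 0, "ty": 0, "tz": 0, "rx": 0.009, "ry": -0.093, "rz": -0.038}
    - {"tx": 0, "ty": 0, "tz": 0, "rx": 0.009, "ry": -0.093, "rz": -0.038}
    - {"tx": -11, "ty": -3, "tz": 20, "rx": 0, "ry": 0, "rz": 0}
    - {"tx": -11, "ty": -3, "tz": 30, "rx": 0, "ry": 0, "rz": 0}
    - {"tx": -11, "ty": -3, "tz": 30, "rx": 0, "ry": 0, "rz": 0}
    - {"tx": -10, "ty": -3, "tz": 30, "rx": 0, "ry": 0, "rz": 0}
    - {"tx": 0, "ty": 0, "tz": 15, "rx": 0, "ry": 0, "rz": 0}
    - {"tx": 0, "ty": 0, "tz": 0, "rx": 0, "ry": 0, "rz": 0}
    - {"tx": 0, "ty": 0, "tz": 0, "rx": 0, "ry": 0, "rz": 0}

```text
time_s: 22.42
tool_pos: [465.1, 271.7, 201.5]
orientation: [3.142, -0.002, 0.178]
ft_force: [0.8, 0.9, -1.8]
grip_width: 33.6
gripper_force: 61.6
```

send_rows:
  plan:
    - {"tx": 0, "ty": 0, "tz": 15, "rx": 0, "ry": 0, "rz": 0}
    - {"tx": 0, "ty": 0, "tz": 22, "rx": 0, "ry": 0, "rz": 0}
    - {"tx": 0, "ty": 0, "tz": 22, "rx": 0, "ry": 0, "rz": 0}
    - {"tx": 0, "ty": 0, "tz": 22, "rx": 0, "ry": 0, "rz": 0}
    - {"tx": 0, "ty": 0, "tz": 15, "rx": 0, "ry": 0, "rz": 0}
    - {"tx": 0, "ty": 0, "tz": 10, "rx": 0, "ry": 0, "rz": 0}
    - {"tx": 0, "ty": 0, "tz": 5, "rx": 0, "ry": 0, "rz": 0}
    - {"tx": 0, "ty": 0, "tz": 2, "rx": 0, "ry": 0, "rz": 0}
    - {"tx": 0, "ty": 0, "tz": 1, "rx": 0, "ry": 0, "rz": 0}
    - {"tx": 0, "ty": 0, "tz": 0, "rx": 0, "ry": 0, "rz": 0}
    - {"tx": 0, "ty": 0, "tz": 0, "rx": 0, "ry": 0, "rz": 0}

```text
time_s: 23.8
tool_pos: [464.4, 271.6, 86.8]
orientation: [3.141, -0.001, 0.179]
ft_force: [0.2, 0.3, -3.0]
grip_width: 33.6
gripper_force: 61.6
```

send_rows:
  plan:
    - {"tx": 0, "ty": 0, "tz": 1, "rx": 0, "ry": 0, "rz": 0}
    - {"tx": 0, "ty": 0, "tz": 1, "rx": 0, "ry": 0, "rz": 0}
    - {"tx": 0, "ty": 0, "tz": 0.7, "rx": 0, "ry": 0, "rz": 0}
    - {"tx": 0, "ty": 0, "tz": 0, "rx": 0, "ry": 0, "rz": 0}

```text
time_s: 24.3
tool_pos: [464.4, 271.5, 83.9]
orientation: [3.141, -0.001, 0.179]
ft_force: [-0.4, -0.8, 0.5]
grip_width: 33.9
gripper_force: 62.1
```

send_rows:
  plan:
    - {"tx": 0, "ty": 0, "tz": 0, "rx": 0, "ry": 0, "rz": 0}
    - {"tx": 0, "ty": 0, "tz": 0, "rx": 0, "ry": 0, "rz": 0}
    - {"tx": 0, "ty": 0, "tz": 0, "rx": 0, "ry": 0, "rz": 0}
    - {"tx": 0, "ty": 0, "tz": 0, "rx": 0, "ry": 0, "rz": 0}
    - {"tx": 0, "ty": 0, "tz": -15, "rx": 0, "ry": 0, "rz": 0}
    - {"tx": 0, "ty": 0, "tz": -25, "rx": 0, "ry": 0, "rz": 0}
    - {"tx": 0, "ty": 0, "tz": -40, "rx": 0, "ry": 0, "rz": 0}
    - {"tx": 0, "ty": 0, "tz": -45, "rx": 0, "ry": 0, "rz": 0}
    - {"tx": 0, "ty": 0, "tz": -45, "rx": 0, "ry": 0, "rz": 0}
    - {"tx": 0, "ty": 0, "tz": -45, "rx": 0, "ry": 0, "rz": 0}
    - {"tx": 0, "ty": 0, "tz": -35, "rx": 0, "ry": 0, "rz": 0}
    - {"tx": 0, "ty": 0, "tz": 0, "rx": 0, "ry": 0, "rz": 0}
  jaw: 0.6

```text
time_s: 25.8
tool_pos: [464.5, 271.7, 337.4]
orientation: [-3.141, -0.006, 0.179]
ft_force: [-0.5, 0.3, -0.2]
grip_width: 68.3
gripper_force: 0.0
```

```bash
python3 - <<'E'
from h import *
s=sense();print(s["time_s"],s["tool_pos"],s["orientation"])
im,P,d=cloud("wrist")
B=(abs(P[:,:,0]-464)<45)&(abs(P[:,:,1]-272)<45)
for lo,hi in((8,20),(122,136)):
    w=P[B&(P[:,:,2]>lo)&(P[:,:,2]<hi)]
    if len(w)<9:continue
    r=cv2.minAreaRect(w[:,:2].astype(np.float32));print(lo,hi,len(w),np.round(r[0],1),np.round(r[1],1),round(r[2],1),np.percentile(w[:,2],[5,50,95]).round(1))
b=[np.pi,-.465,0]
# start of closing push: tab centre now (~577,-180,179); fingers on -y side, tip 10 mm over cover
rel([500,-240,340],b)
E
```

```text
25.8 [464.46836999 271.73054458 337.36834981] [-3.14066559 -0.00588153  0.17889994]
8 20 245 [472.8 272.2] [39.  53.5] 9.9 [12.7 14.2 15.5]
122 136 769 [464.8 270.7] [34.4 33.7] 11.3 [126.5 130.5 132.2]
rot first (tool): [-0.0421  0.4608  0.1755]  then shift in new tool axes: [ 34.2 511.5  12. ] | shift in old axes: [-55.6 509.8  -4.9]
```

send_rows:
  plan:
    - {"tx": 0, "ty": 0, "tz": 0, "rx": -0.008, "ry": 0.092, "rz": 0.035}
    - {"tx": 0, "ty": 0, "tz": 0, "rx": -0.008, "ry": 0.092, "rz": 0.035}
    - {"tx": 0, "ty": 0, "tz": 0, "rx": -0.008, "ry": 0.092, "rz": 0.035}
    - {"tx": 0, "ty": 0, "tz": 0, "rx": -0.008, "ry": 0.092, "rz": 0.035}
    - {"tx": 0, "ty": 0, "tz": 0, "rx": -0.008, "ry": 0.092, "rz": 0.035}
    - {"tx": 5, "ty": 40, "tz": 2, "rx": 0, "ry": 0, "rz": 0}
    - {"tx": 5, "ty": 50, "tz": 2, "rx": 0, "ry": 0, "rz": 0}
    - {"tx": 5, "ty": 50, "tz": 2, "rx": 0, "ry": 0, "rz": 0}
    - {"tx": 5, "ty": 50, "tz": 2, "rx": 0, "ry": 0, "rz": 0}
    - {"tx": 5, "ty": 50, "tz": 2, "rx": 0, "ry": 0, "rz": 0}
    - {"tx": 5, "ty": 50, "tz": 2, "rx": 0, "ry": 0, "rz": 0}
    - {"tx": 4, "ty": 50, "tz": 0, "rx": 0, "ry": 0, "rz": 0}
  jaw: -1

```text
time_s: 27.35
tool_pos: [499.7, -69.9, 337.2]
orientation: [-3.14, -0.46, 0.0]
ft_force: [0.5, 0.7, 0.2]
grip_width: 0.1
gripper_force: 0.0
```

send_rows:
  plan:
    - {"tx": 0, "ty": 50, "tz": 0, "rx": 0, "ry": 0, "rz": 0}
    - {"tx": 0, "ty": 50, "tz": 0, "rx": 0, "ry": 0, "rz": 0}
    - {"tx": 0, "ty": 40, "tz": 0, "rx": 0, "ry": 0, "rz": 0}
    - {"tx": 0, "ty": 17, "tz": 0, "rx": 0, "ry": 0, "rz": 0}
    - {"tx": 0, "ty": 0, "tz": 0, "rx": 0, "ry": 0, "rz": 0}
    - {"tx": 0, "ty": 0, "tz": 0, "rx": 0, "ry": 0, "rz": 0}

```text
time_s: 28.1
tool_pos: [500.3, -224.1, 337.6]
orientation: [-3.14, -0.461, 0.001]
ft_force: [-0.4, 0.3, 0.2]
grip_width: -0.1
gripper_force: 0.0
```

```bash
python3 - <<'E'
from h import *
s=sense();print(s["time_s"],s["tool_pos"],s["orientation"])
im,P,d=cloud("wrist");C=im.astype(int)
n=np.array([-.4505,.008,.8927]);h=(P-[591.8,-26.4,146])@n
t=(h>32)&(h<41)&(C.max(2)<90)&(abs(P[:,:,0]-577)<35)&(P[:,:,1]<-155)&(P[:,:,1]>-205);w=P[t];c=np.median(w,0);print("tab",t.sum(),c)
rel([588,-226,156],[np.pi,-.462,0])
E
```

```text
28.1 [ 500.33262254 -224.14087487  337.64842658] [-3.14012569e+00 -4.61079365e-01  1.09211529e-03]
tab 633 [ 570.22457309 -181.08793491  178.87007397]
rot first (tool): [-0.0019  0.0006  0.0015]  then shift in new tool axes: [ -2.7   2.  201.8] | shift in old axes: [ -2.5   2.3 201.8]
```

send_rows:
  plan:
    - {"tx": -2, "ty": 2, "tz": 30, "rx": 0, "ry": 0, "rz": 0}
    - {"tx": 0, "ty": 0, "tz": 40, "rx": 0, "ry": 0, "rz": 0}
    - {"tx": 0, "ty": 0, "tz": 40, "rx": 0, "ry": 0, "rz": 0}
    - {"tx": 0, "ty": 0, "tz": 40, "rx": 0, "ry": 0, "rz": 0}
    - {"tx": 0, "ty": 0, "tz": 30, "rx": 0, "ry": 0, "rz": 0}
    - {"tx": 0, "ty": 0, "tz": 15, "rx": 0, "ry": 0, "rz": 0}
    - {"tx": 0, "ty": 0, "tz": 4, "rx": 0, "ry": 0, "rz": 0}
    - {"tx": 0, "ty": 0, "tz": 0, "rx": 0, "ry": 0, "rz": 0}
    - {"tx": 0, "ty": -8, "tz": 0, "rx": 0, "ry": 0, "rz": 0}
    - {"tx": 0, "ty": -8, "tz": 0, "rx": 0, "ry": 0, "rz": 0}
    - {"tx": 0, "ty": -8, "tz": 0, "rx": 0, "ry": 0, "rz": 0}

```text
time_s: 29.52
tool_pos: [587.2, -202.5, 159.2]
orientation: [-3.141, -0.462, 0.001]
ft_force: [-0.2, -1.0, 0.3]
grip_width: -0.2
gripper_force: 0.0
```

send_rows:
  plan:
    - {"tx": 0, "ty": -10, "tz": 0, "rx": 0, "ry": 0, "rz": 0}
    - {"tx": 0, "ty": -13, "tz": 0, "rx": 0, "ry": 0, "rz": 0}
    - {"tx": 0, "ty": -13, "tz": 0, "rx": 0, "ry": 0, "rz": 0}
    - {"tx": 0, "ty": -13, "tz": 0, "rx": 0, "ry": 0, "rz": 0}
    - {"tx": 0, "ty": -14, "tz": 0, "rx": 0, "ry": 0, "rz": 0}
    - {"tx": 0, "ty": -14, "tz": 0, "rx": 0, "ry": 0, "rz": 0}
    - {"tx": 0, "ty": -14, "tz": 0, "rx": 0, "ry": 0, "rz": 0}
    - {"tx": 0, "ty": -14, "tz": 0, "rx": 0, "ry": 0, "rz": 0}
    - {"tx": 0, "ty": -14, "tz": 0, "rx": 0, "ry": 0, "rz": 0}
    - {"tx": 0, "ty": -14, "tz": 0, "rx": 0, "ry": 0, "rz": 0}
    - {"tx": 0, "ty": -8, "tz": 0, "rx": 0, "ry": 0, "rz": 0}
    - {"tx": 0, "ty": -4, "tz": 0, "rx": 0, "ry": 0, "rz": 0}

```text
time_s: 31.02
tool_pos: [587.0, -57.5, 158.9]
orientation: [-3.141, -0.461, 0.001]
ft_force: [1.8, -2.9, -0.6]
grip_width: 0.2
gripper_force: 1.1
```

send_rows:
  plan:
    - {"tx": 0, "ty": -3, "tz": 0, "rx": 0, "ry": 0, "rz": 0}
    - {"tx": 0, "ty": -3, "tz": 0, "rx": 0, "ry": 0, "rz": 0}

```text
time_s: 31.28
tool_pos: [587.1, -52.2, 158.9]
orientation: [-3.141, -0.461, 0.0]
ft_force: [0.3, -2.3, -0.6]
grip_width: -0.1
gripper_force: 1.1
```

send_rows:
  plan:
    - {"tx": 0, "ty": -3, "tz": 0, "rx": 0, "ry": 0, "rz": 0}
    - {"tx": 0, "ty": -2, "tz": 0, "rx": 0, "ry": 0, "rz": 0}
    - {"tx": 0, "ty": -1, "tz": 0, "rx": 0, "ry": 0, "rz": 0}

```text
time_s: 31.65
tool_pos: [587.2, -46.4, 158.9]
orientation: [-3.141, -0.462, 0.0]
ft_force: [0.8, -9.9, -1.3]
grip_width: -0.2
gripper_force: 5.0
```

End stop reached at 9.9 N, so the cover is shut. I'll back off, lift clear and check.

send_rows:
  plan:
    - {"tx": 0, "ty": 8, "tz": 0, "rx": 0, "ry": 0, "rz": 0}
    - {"tx": 0, "ty": 6, "tz": -10, "rx": 0, "ry": 0, "rz": 0}
    - {"tx": 0, "ty": 0, "tz": -35, "rx": 0, "ry": 0, "rz": 0}
    - {"tx": 0, "ty": 0, "tz": -45, "rx": 0, "ry": 0, "rz": 0}
    - {"tx": 0, "ty": 0, "tz": -45, "rx": 0, "ry": 0, "rz": 0}
    - {"tx": 0, "ty": 0, "tz": -45, "rx": 0, "ry": 0, "rz": 0}
    - {"tx": 0, "ty": 0, "tz": -20, "rx": 0, "ry": 0, "rz": 0}
    - {"tx": 0, "ty": 0, "tz": 0, "rx": 0, "ry": 0, "rz": 0}
    - {"tx": 0, "ty": 0, "tz": 0, "rx": 0, "ry": 0, "rz": 0}

```text
time_s: 32.78
tool_pos: [497.9, -60.5, 337.2]
orientation: [-3.14, -0.461, 0.0]
ft_force: [-0.2, 0.4, -0.3]
grip_width: 0.0
gripper_force: 0.0
```

```bash
python3 - <<'E'
from h import *
s=sense();print(s["time_s"],s["tool_pos"])
im,P,d=cloud("wrist");cv2.imwrite("pics/w9.png",im);C=im.astype(int)
n=np.array([-.4505,.007,.8927]);h=(P-[591.8,-26.4,146])@n
t=(h>32)&(h<41)&(C.max(2)<90)&(abs(P[:,:,0]-577)<35)&(P[:,:,1]<15)&(P[:,:,1]>-60);w=P[t];print("tab",t.sum(),w.mean(0))
B=(abs(P[:,:,0]-464)<45)&(abs(P[:,:,1]-272)<45);w=P[B&(P[:,:,2]>122)&(P[:,:,2]<136)];print(len(w),w.mean(0) if len(w) else "")
E
```

```text
32.775 [497.85670504 -60.49519847 337.24225522]
tab 629 [576.20967858 -26.73237769 178.42329004]
872 [465.38555884 266.71774414 129.47873034]
```

View pics/w9.png

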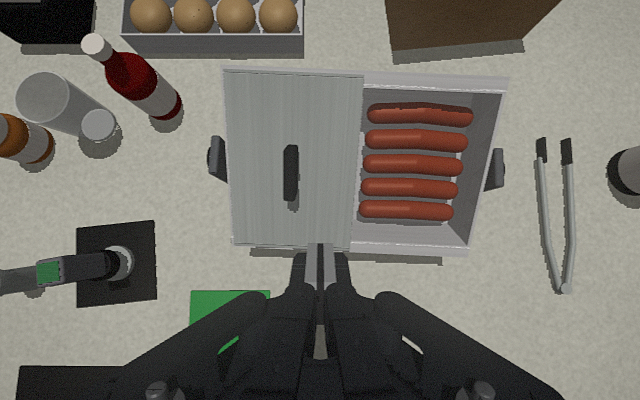

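The picture shows the tab back at (290,172), where it started: (576,-27,178) now against (576,-26,178) before. The thermometer is upright on its mat at (115,262), and the bystanders have not moved.

```bash
python3 -c "
from rig import *
print(job_done())"
```

```text
the job is handed in; nothing more can be done
None
```

I opened the cover fully and held the thermometer squarely on the loaf for over 2 s, with the head about halfway in by force reading. It's back upright on its mat, the cover is shut, and I handed the job in after about 33 s on the robot's clock; no verdict came back.

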